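Square up and wedge a gang of tubes in the marking jig

TASK

Get the three aluminium tubes in the jig ready for marking off: butt all three up against the end stop, then drive the slim beech wedge thin end first into the gap between the tapered cheek and the nearest tube, flat on the base, with a firm push until the whole bundle is locked tight, and let go of it. Feel for the tightness rather than ramming it, so the thin tube walls are not dented, and leave the other things on the bench where they lie.

Things in the scene. Friction and masses are not known exactly. Their poses are not given: they have to be found in the camera images.
- jig: marking-off jig, screwed to the bench: plywood base 175 (x) x 380 (y), 18 thick; origin at its underside, z up. Its y axis runs along the tubes: end stop at the -y end, open end at +y (the base ends at y = +225). The three tubes lie between the straight rear cheek (steel bar 22 high, inner face at x = +60, y from -122 to +102) and the tapered cheek on the -x side
- stop_face (a point): centre of the face of the jig's end stop (jig x = +22.5, y = -130) at the height of the base's top, 18 above the bench; axes as the jig's. The stop is a steel bar 115 wide and 24 high; the tubes butt against it
- gap_mouth (a point): open end of the wedge gap: jig x = -24, y = +80, on the base's top, axes as the jig's; the wedge goes in here towards -y. Tapered cheek: steel, 22 high, jig y -30 to 80, its inner face 1:10 to the tubes, here at jig x = -33 give or take 2 mm (bolted in slots, set anew each time, not measured, does not give). Tubes tight together, tube a's side is at jig x = -15 and the mouth is 16 to 20 wide
- tube_a_free (a point): centre of the free end face of an aluminium square tube 25 x 25, 220 long, 0.11 kg: the one next to the wedge gap. It lies on the jig's base, y pointing along it away from the stop; butted, this point is 220 from the stop's face along the jig's y. At the start each lies 10 to 40 short of the stop, with about 3 mm of play sideways in all
- tube_b_free (a point): centre of the free end face of an aluminium square tube 25 x 25, 220 long, 0.11 kg: the middle one. It lies on the jig's base, y pointing along it away from the stop; butted, this point is 220 from the stop's face along the jig's y. At the start each lies 10 to 40 short of the stop, with about 3 mm of play sideways in all
- tube_c_free (a point): centre of the free end face of an aluminium square tube 25 x 25, 220 long, 0.11 kg: the one next to the rear cheek. It lies on the jig's base, y pointing along it away from the stop; butted, this point is 220 from the stop's face along the jig's y. At the start each lies 10 to 40 short of the stop, with about 3 mm of play sideways in all
- wedge_center (a point): centre (half-way along and up) of the slim waxed beech wedge: 180 long (y), 30 high (z), 8 thick at the thin end (y = -90), 26 at the thick end (y = +90), taper 1:10, 0.08 kg. The straight side, x = +9, goes against tube a; the sloping side runs from x = +1 at the thin end to x = -17 at the thick end. Starts flat on the bench, thick end to the robot's left
- wedge: the same wedge; origin 15 below its centre. Seated, its thick end stands out some 40 to 95 beyond the ends of the butted tubes. It slides in with a few N while the play closes, then the push rises steeply within some 10 mm; 15 to 25 N of push along it locks the bundle and friction then holds it. Over some 40 N of push the tube walls suffer
- tube_a: the same tube a; origin at the centre of its underside
- tube_b: the same tube b; origin at the centre of its underside
- tube_c: the same tube c; origin at the centre of its underside
- chock: steep hardwood pipe chock, 100 long, 35 high, 8 to 48 thick: too steep for the jig, not the wedge (bystander; origin at its underside)
- packer: plain rectangular hardwood packing piece 90 x 40 x 20 (bystander; origin at its underside)
- tape_measure: tape measure, 72 x 38 x 65 high, standing (bystander; origin at its underside)
- marker: black felt marker 136 long, 13 thick, lying (bystander; origin at its underside)
- combination_square: combination square, lying, 100 mm head and 240 mm blade (bystander; origin at its underside)
- torpedo_level: small aluminium spirit level 230 x 45 x 16, lying (bystander; origin at its underside)
- coupling: copper pipe coupling, 38 across, 55 high, standing (bystander; origin at its underside)
- coupling2: second such copper coupling, 38 across, 55 high, standing (bystander; origin at its underside)
Not all that is in view belongs to the job. What is shaped like the tube_c but yellow is not meant.

How it is judged:
By the outcome, as a careful person would: the job done as asked, in the order asked, and still so for the second after the job is handed in, with the robot touching nothing.
It also fails if it takes over 72 s, if anything falls off the work surface, if the arm or the gripper's body presses on something with over 40 N, if the wrist force passes 120 N, or if a joint passes its speed limit or range.

ROBOT

A 6-joint arm with a two-finger parallel gripper is mounted at the origin on the work surface. World frame = base frame: x ahead of the robot, y to its left, z up, the work surface at z = 0. Lengths are in m, angles in rad, forces in N, time in s.
With the tool pointing down it reaches from about 0.25 to 0.775 m from the base axis. Payload 8.9 kg.
Tool frame: the origin (TCP) lies midway between the tips of the shut fingers; the grasp point (between the pads) lies hold_point_z behind it (hold_point_z is the distance from the TCP to the grasp point, in m); z points along the fingers, y is the line along which they close (so a half turn about z gives the same grasp; the last joint's range is limited). The gripper opens to 85 mm and grips with 20 to 120 N. Pads are 22 mm wide; open, the fingers measure 114 mm over their backs; the gripper's body (76 mm by 85 mm) begins 54 mm behind the grasp point. The pads swing forward as they close: fully open they stand 13 mm farther back than shut.
Start: joints at [1.109, 0.291, -0.153, 1.127, 0, 1.431], TCP at [0.167, 0.498, 0.231] pointing down, gripper open.
Joint ranges: [-2.52, 2.52], [-0.91, 1.74], [-1.3, 1.37], [-1.96, 2.02], [-1.52, 1.47], [-3.14, 3.14]. Speed limits (rad/s): [2.22, 2.22, 2.79, 3.14, 3.14, 3.14].

INTERFACE

Orientations are given as a unit quaternion [x, y, z, w].
In Python, from cell import * gives the robot as it stands.
- The arm moves only by the shell command python3 -m handwheel 'ROWS' [OPENING]. ROWS is JSON, a list of rows, each a list of 2 entries, a list of its own where there are three numbers: the shift along the tool's x, y, z in m, then the turn, a rotation vector about the tool's x, y, z in degrees. A call has 1 to 20 rows; each row shifts and turns the commanded pose from where the row before left it, along the tool's axes as they then stand; what a row does not reach is not made up. A row lasts 1/10 s, in which the tool goes at most 50 mm and 8.59 degrees, less where a joint would pass 70% of its speed; a pose out of reach is approached as far as the arm can. A call with a gripper value outside its range is refused whole. OPENING is the opening, from -1 (shut) to 1 (fully open), set as the call begins (- or left out, the last holds). The fingers move at their own pace and stop on an object; the grip force is fixed at half the most. Time passes only in rows, so rows that do not move let the fingers close. It gives the time, the measured TCP pose, the force, the opening and the grip force at its end, in the units of the state.
- sense(): the state, without advancing time (a new reading comes with each control period).
- capture(name): name is "side" or "top" or "wrist"; returns the picture (420x560x3 uint8, red, green, blue); there is no depth.
- get_calibration(name): a dict with "fov_y" (degrees; the focal length in pixels is half the picture's height over the tangent of half this angle, whatever the lens; pixels are square), "cx", "cy" (the principal point, pixels), "T" (4x4, takes a point from camera to world coordinates). Camera axes: x right, y up, looking along -z (the intrinsics and any distortion apply to the point x, -y, -z); pixel columns grow to the right and rows downward; lengths in m; the calibration is good to about 2 mm. A picture is of the moment at which its call begins: read the wrist's pose just before it. get_calibration takes no time and is no camera call; for the wrist camera it gives the pose at the moment of the call.
- sign_off(): hands the job in; it is judged then, once.
The state is a dict: "time": time; "q": joint angles; "dq": joint speeds; "joint_torque": joint torques, N m; "eef_pos": TCP position; "tcp_rot": TCP orientation; "contact_force": force on the tool from outside, world axes, zero at the start; "ft_torque": the same for the moment, N m; "gripper_width": finger opening in m; "grip_force": force on a finger pad.
Only numpy, scipy, OpenCV 4.12 (cv2) and the standard library are available. Lean on these libraries where they do the work, as an engineer would, in place of code of your own. Each camera call takes 0.05 s, during which the arm holds its last target. There are 200 camera calls.

## Working session

There is one attempt and no reset: what is moved stays moved. The work goes in short steps, Python scripts to look and compute and a shell command to move; the robot and the scene stay as the last step left them, time stands still between calls to the robot, and variables do not carry over. Pictures are saved under pics/ and viewed, at most 10 in all, crops included, and the job is handed in when it is done.

```bash
mkdir -p pics; ls; python3 - <<'E'
from cell import *
import cv2,numpy as np
s=sense();print({k:np.round(v,3).tolist() for k,v in s.items()})
try: print(hold_point_z)
except Exception as e: print(e)
for n in("side","top"):
    c=get_calibration(n);print(n,{k:(np.round(v,3).tolist()) for k,v in c.items()})
    cv2.imwrite(f"pics/{n}0.png",capture(n)[:,:,::-1])
E
```

```text
pics
{'time': 0.0, 'q': [1.109, 0.291, -0.154, 1.127, 0.0, 1.432], 'dq': [0.0, 0.001, 0.0, -0.0, -0.0, -0.0], 'joint_torque': [-0.001, -53.715, 33.137, 0.016, -0.0, 0.0], 'eef_pos': [0.166, 0.498, 0.231], 'tcp_rot': [0.161, 0.987, -0.001, -0.0], 'contact_force': [0.017, -0.532, 0.29], 'ft_torque': [0.038, -0.039, 0.088], 'grip_force': 0.0, 'gripper_width': 0.085}
0.0187
side {'fov_y': 51.594, 'cx': 281.389, 'cy': 198.325, 'T': [[-0.852, 0.292, -0.435, -0.008], [-0.524, -0.494, 0.694, 0.881], [-0.013, 0.819, 0.574, 0.763], [0.0, 0.0, 0.0, 1.0]]}
top {'fov_y': 50.402, 'cx': 281.66, 'cy': 212.002, 'T': [[-0.012, 0.986, -0.163, 0.36], [-1.0, -0.008, 0.025, 0.078], [0.023, 0.164, 0.986, 1.072], [0.0, 0.0, 0.0, 1.0]]}
```

View pics/top0.png

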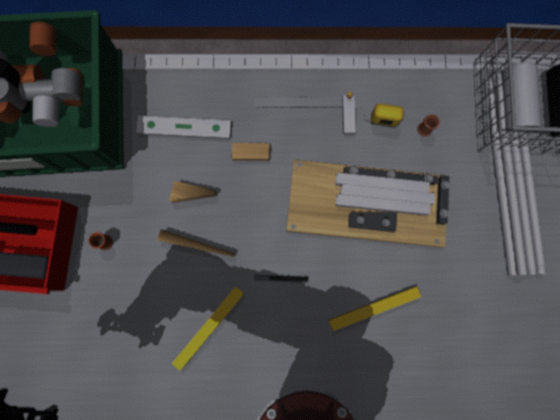

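View pics/side0.png

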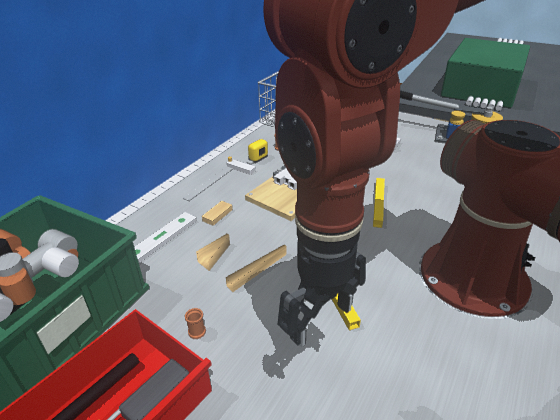

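Top view: slim wedge at (197,243), thick end left (160,235). The steep chock (193,191), packer (251,151) and yellow tubes (208,328), (375,308) could be mistaken for something. The jig is at (368,203), end stop at right (443,200), tapered cheek (372,221), tubes around (384,192). The side view is mostly blocked by the arm. I choose the wedge at (197,243) because it is long and slim, and check it and the jig in a close crop.

```bash
cat > h.py <<'E'
from cell import *
import cv2,numpy as np
from scipy.spatial.transform import Rotation as R
def cast(c,px,z):
    """pixels (n,2) -> world points on the plane at height z"""
    px=np.atleast_2d(px).astype(float);f=210/np.tan(np.radians(c["fov_y"])/2);T=np.array(c["T"])
    d=np.c_[(px[:,0]-c["cx"])/f,-(px[:,1]-c["cy"])/f,-np.ones(len(px))]@T[:3,:3].T
    return T[:3,3]+d*((z-T[2,3])/d[:,2])[:,None]
def proj(c,P):
    P=np.atleast_2d(P);f=210/np.tan(np.radians(c["fov_y"])/2);T=np.array(c["T"])
    p=(P-T[:3,3])@T[:3,:3];return np.c_[c["cx"]-f*p[:,0]/p[:,2],c["cy"]+f*p[:,1]/p[:,2]]
def rows(dw):
    """world shift -> tool axes, mm"""
    return R.from_quat(sense()["tcp_rot"]).inv().apply(dw)*1000
E
python3 - <<'E'
from h import *
c=get_calibration("top");im=cv2.imread("pics/top0.png")
a=cv2.resize(im[220:270,145:250],None,fx=5,fy=5,interpolation=2)
b=cv2.resize(im[150:255,280:460],None,fx=4.4,fy=4.4,interpolation=2)
o=np.zeros((600,795,3),np.uint8);b=b[:, :795];a=a[:130*1]if 0 else cv2.resize(a,None,fx=.5,fy=.5)
o[:b.shape[0],:b.shape[1]]=b;o[470:470+a.shape[0],:a.shape[1]]=a[:130]
cv2.imwrite("pics/crop.png",o)
hsv=cv2.cvtColor(im,cv2.COLOR_BGR2HSV)
m=cv2.inRange(hsv,(8,60,40),(28,255,255))
for k in cv2.findContours(m,0,2)[0]:
    if cv2.contourArea(k)>100:
        r=cv2.minAreaRect(k);print(np.round(r[0]),np.round(r[1]),r[2]); print(np.round(cast(c,cv2.approxPolyDP(k,3,True)[:,0],.018)[:,:2],3).tolist())
w=get_calibration("wrist");print({k:np.round(v,3).tolist() for k,v in w.items()})
E
```

```text
[209. 326.] [13. 96.] 39.52262878417969
[[0.352, 0.148], [0.352, 0.171], [0.241, 0.254], [0.228, 0.274], [0.21, 0.269], [0.204, 0.276], [0.217, 0.281], [0.198, 0.296], [0.211, 0.285], [0.204, 0.265], [0.197, 0.278], [0.197, 0.265], [0.232, 0.236], [0.234, 0.243], [0.236, 0.231], [0.338, 0.145]]
[374. 308.] [13. 96.] 68.8951644897461
[[0.356, -0.257], [0.283, -0.055], [0.267, -0.057], [0.258, -0.071], [0.33, -0.27]]
[100. 241.] [22. 15.] 11.309932708740234
[[0.481, 0.502], [0.457, 0.496], [0.45, 0.466], [0.462, 0.452], [0.455, 0.468], [0.478, 0.467], [0.488, 0.482]]
[196. 244.] [77. 10.] 14.03624439239502
[[0.477, 0.343], [0.433, 0.167], [0.491, 0.325]]
[192. 194.] [45. 21.] 9.462322235107422
[[0.568, 0.32], [0.572, 0.242], [0.587, 0.211], [0.612, 0.31]]
[369. 203.] [159.  72.] 6.009005546569824
[[0.663, 0.019], [0.491, 0.039], [0.449, -0.335], [0.502, -0.341], [0.507, -0.32], [0.603, -0.329], [0.601, -0.312], [0.556, -0.321], [0.524, -0.302], [0.53, -0.227], [0.484, -0.215], [0.499, -0.107], [0.533, -0.113], [0.535, -0.188], [0.55, -0.078], [0.59, -0.091], [0.605, -0.077], [0.627, -0
[... 854 characters left out ...]
997, -0.252], [1.006, -0.261], [1.009, -0.23], [0.995, -0.226], [1.009, -0.222], [0.995, -0.19], [1.009, -0.183], [0.992, -0.177], [1.003, -0.149], [0.989, -0.143]]
[244.  34.] [11. 91.] 90.0
[[0.988, 0.256], [0.986, 0.024], [0.997, 0.032], [0.989, 0.052], [1.0, 0.055], [0.986, 0.06], [0.997, 0.06], [1.002, 0.093], [0.986, 0.111], [1.0, 0.124], [1.013, 0.114], [0.994, 0.137], [1.013, 0.144], [1.002, 0.144], [1.011, 0.203]]
[42. 38.] [33. 25.] 90.0
[[1.029, 0.679], [0.958, 0.679], [0.941, 0.653], [0.941, 0.623], [1.018, 0.631]]
{'fov_y': 71.764, 'cx': 282.046, 'cy': 210.737, 'T': [[0.316, -0.912, -0.261, 0.1], [0.949, 0.304, 0.088, 0.52], [-0.001, -0.275, 0.961, 0.373], [0.0, 0.0, 0.0, 1.0]]}
```

View pics/crop.png

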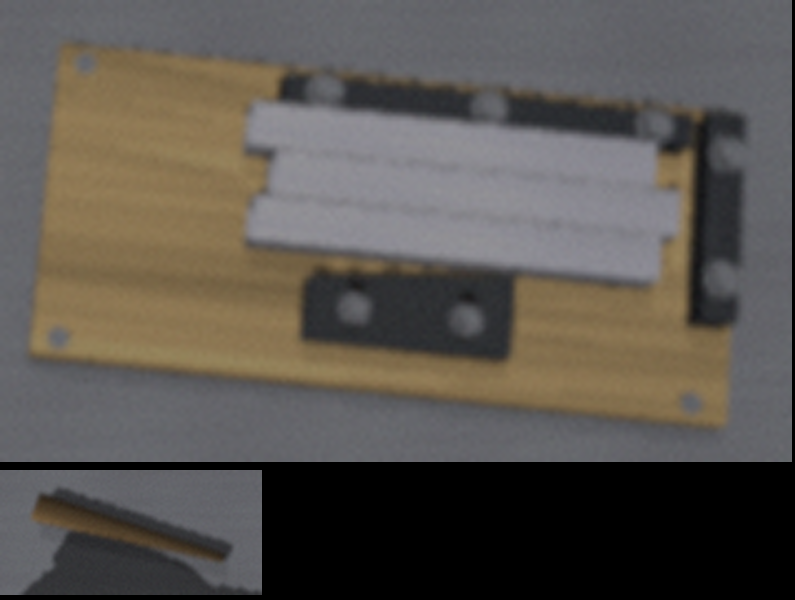

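Crop: confirms the slim wedge with its thick end left, and the three tubes, whose free ends sit at crop x 246–270 (full image x ≈ 336–341). The jig is turned about −6.5°. Next I go above the jig for a wrist picture, fingers shut.

```bash
python3 -m handwheel '[[[-0.02,-0.014,0],[0,0,0]],[[-0.04,-0.028,0],[0,0,0]],[[-0.04,-0.028,0],[0,0,0]],[[-0.04,-0.028,0],[0,0,0]],[[-0.04,-0.028,0],[0,0,0]],[[-0.04,-0.028,0],[0,0,0]],[[-0.04,-0.028,0],[0,0,0]],[[-0.04,-0.028,0],[0,0,0]],[[-0.04,-0.028,0],[0,0,0]],[[-0.04,-0.028,0],[0,0,0]],[[-0.04,-0.028,0],[0,0,0]],[[-0.04,-0.028,0],[0,0,0]],[[-0.04,-0.028,0],[0,0,0]],[[-0.04,-0.028,0],[0,0,0]],[[-0.02,-0.014,0],[0,0,-6]],[[0,0,0],[0,0,-6]],[[0,0,0],[0,0,0]],[[0,0,0],[0,0,0]]]' -1
python3 - <<'E'
from h import *
import json
c=get_calibration("wrist");im=capture("wrist")
json.dump({k:np.array(v).tolist() for k,v in c.items()},open("w1.json","w"))
cv2.imwrite("pics/w1.png",im[:,:,::-1]);print(sense()["q"])
E
```

```text
time: 1.9
eef_pos: [0.5728, -0.0512, 0.231]
tcp_rot: [0.058, 0.998, 0.0, -0.0]
contact_force: [0.3, -0.9, 0.9]
gripper_width: -0.0002
grip_force: 0.0
[-2.15924408e-01  3.87158857e-01 -1.38318561e-02  1.17038430e+00
  9.05080615e-05 -1.00376180e-01]
```

View pics/w1.png

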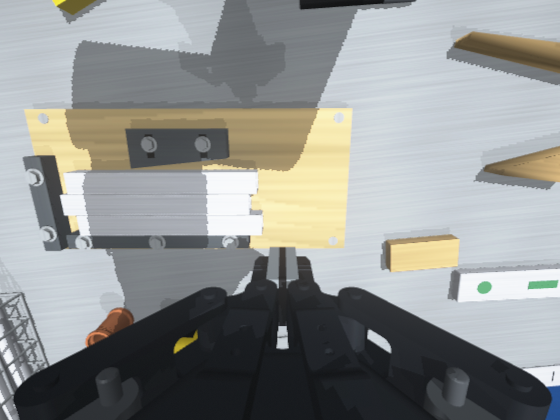

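Wrist view: base corners at (27,108), (352,108) and (345,247), end stop on the left at (45,200). Tube free ends: a (257,182), b (250,204), c (262,224). The tapered cheek is at (178,147), with its inner face below it at (130–228, ~160). The real wedge's thin end is at top right (455,42), the chock at (490,168).

```bash
python3 - <<'E'
from h import *
import json
c=json.load(open("w1.json"));im=cv2.imread("pics/w1.png")
C=cast(c,[[27,108],[352,108],[345,247]],.018)
print("corners",C.round(4).tolist(),np.linalg.norm(C[1]-C[0]),np.linalg.norm(C[2]-C[1]))
u=(C[1]-C[0])[:2];u/=np.linalg.norm(u);v=np.array([u[1],-u[0]])
print("jig y dir",u, np.degrees(np.arctan2(u[1],u[0])))
# base in jig frame: open end y=+.225 ; x side from rear cheek etc: use tubes/cheek for x
O=C[1][:2]
def J(px,z): 
    p=cast(c,px,z)[:,:2]-O;return np.c_[p@v,p@u+.225].round(4)
print("base corner3",J([[345,247]],.018))
print("tube ends z43 a,b,c",J([[257,182],[250,204],[262,224]],.043).tolist())
print("stop top",J([[55,155],[66,249]],.042).tolist())
print("cheek in front corners",J([[228,158],[133,167],[228,129],[127,130]],.040).tolist())
print("rear cheek end",J([[250,247],[251,236]],.040).tolist())
print("tube sides",J([[160,171],[160,193],[160,215],[160,235]],.043).tolist())
cv2.imwrite("pics/w1c.png",cv2.resize(im[100:260,20:280],None,fx=3,fy=3,interpolation=2))
E
```

```text
corners [[0.4476, -0.3332, 0.018], [0.4908, 0.0402, 0.018], [0.6633, 0.0225, 0.018]] 0.37588673757745694 0.17339173970339491
jig y dir [0.11491787 0.993375  ] 83.40111230142523
base corner3 [[0.1734 0.2272]]
tube ends z43 a,b,c [[0.082, 0.1153], [0.1082, 0.1064], [0.133, 0.1201]]
stop top [[0.0515, -0.1115], [0.1658, -0.1225]]
cheek in front corners [[0.055, 0.0827], [0.0652, -0.0266], [0.0233, 0.0843], [0.0244, -0.0275]]
rear cheek end [[0.164, 0.1044], [0.1495, 0.1061]]
tube sides [[0.0693, 0.005], [0.095, 0.0021], [0.1217, -0.001], [0.147, -0.0039]]
```

View pics/w1c.png

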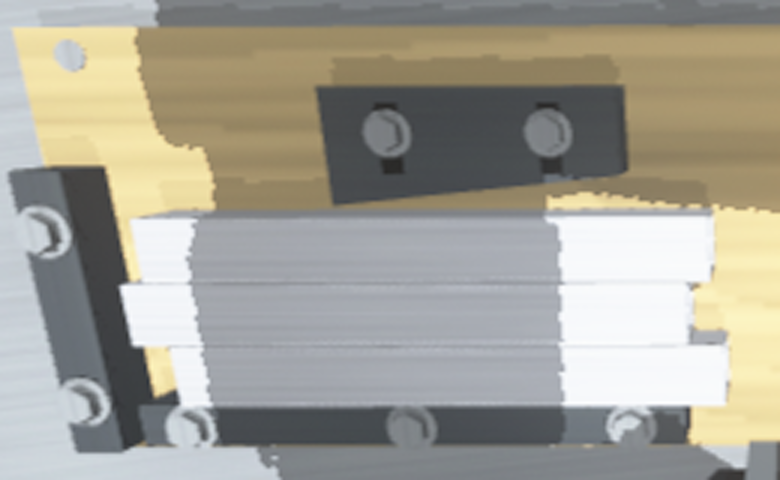

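Tubes b, c and a lie 13, 27 and 22 mm short of the stop, which fits the 10–40 given. Next I fit the jig frame and work out the push positions.

```bash
cat >> h.py <<'E'
def fit(L,W):
    L=np.array(L,float);W=np.array(W)[:,:2];l=L-L.mean(0);w=W-W.mean(0)
    t=np.arctan2((l[:,0]*w[:,1]-l[:,1]*w[:,0]).sum(),(l*w).sum());M=np.array([[np.cos(t),-np.sin(t)],[np.sin(t),np.cos(t)]])
    o=W.mean(0)-M@L.mean(0);return o,t,M,(L@M.T+o-W)
E
python3 - <<'E'
from h import *
import json
c=json.load(open("w1.json"))
px=[([27,108],.018,(-.0875,-.155)),([352,108],.018,(-.0875,.225)),([345,247],.018,(.0875,.225)),([250,236],.040,(.060,.102)),([228,158],.040,(-.033,.080)),([133,167],.040,(-.022,-.030))]
W=np.vstack([cast(c,[p],z) for p,z,_ in px])
o,t,M,r=fit([q for *_,q in px],W);print(o,np.degrees(t),(r*1000).round(1).tolist())
json.dump([o.tolist(),float(t)],open("jig.json","w"))
for n,p in zip("abc",[[257,182],[250,204],[262,224]]): print(n,((cast(c,[p],.043)[0,:2]-o)@M).round(4))
for p in [[160,171],[160,193],[160,215],[160,235]]: print(((cast(c,[p],.043)[0,:2]-o)@M).round(4))
s=sense()
for n,J in dict(c=(.045,.150),b=(.0205,.150),a=(-.005,.150)).items():
    P=M@J+o;print(n,P.round(4),rows(np.r_[P,.027]-s["eef_pos"]).round(1))
E
```

```text
[ 0.55235582 -0.19081852] -6.511712393275302 [[0.2, -1.7], [0.1, 2.4], [1.5, 0.3], [-1.9, 0.0], [-0.4, -0.1], [0.5, -0.9]]
a [-0.0055  0.1127]
b [0.0206 0.1038]
c [0.0455 0.1174]
[-0.0184  0.0025]
[ 0.0073 -0.0005]
[ 0.034  -0.0036]
[ 0.0593 -0.0066]
c [ 0.6141 -0.0469] [-40.6   8.8 204.2]
b [ 0.5897 -0.0441] [-16.1   8.7 204.2]
a [ 0.5644 -0.0412] [  9.4   8.7 204.2]
```

```bash
python3 -m handwheel '[[[-0.02,0.005,0.04],[0,0,0]],[[-0.02,0.004,0.045],[0,0,0]],[[-0.0006,0,0.045],[0,0,0]],[[0,0,0.04],[0,0,0]],[[0,0,0.034],[0,0,0]],[[0,0,0],[0,0,0]],[[0,-0.01,0],[0,0,0]],[[0,-0.01,0],[0,0,0]],[[0,-0.006,0],[0,0,0]],[[0,-0.006,0],[0,0,0]],[[0,-0.004,0],[0,0,0]],[[0,0,0],[0,0,0]]]'
```

```text
time: 3.15
eef_pos: [0.6107, -0.0837, 0.0277]
tcp_rot: [0.057, 0.998, -0.0, 0.0]
contact_force: [0.9, -0.5, -0.5]
gripper_width: 0.0003
grip_force: 0.0
```

```bash
python3 -m handwheel '[[[0,-0.003,0],[0,0,0]],[[0,-0.002,0],[0,0,0]],[[0,-0.002,0],[0,0,0]],[[0,0,0],[0,0,0]]]'; python3 -m handwheel '[[[0,-0.002,0],[0,0,0]],[[0,-0.001,0],[0,0,0]],[[0,0,0],[0,0,0]]]'; python3 -m handwheel '[[[0,-0.002,0],[0,0,0]],[[0,0,0],[0,0,0]]]'
```

```text
time: 3.55
eef_pos: [0.6097, -0.09, 0.0273]
tcp_rot: [0.057, 0.998, -0.0, -0.0]
contact_force: [0.3, -0.8, 0.1]
gripper_width: -0.0002
grip_force: 0.0
time: 3.85
eef_pos: [0.6094, -0.093, 0.0273]
tcp_rot: [0.057, 0.998, -0.0, -0.0]
contact_force: [0.1, -1.3, -0.0]
gripper_width: -0.0002
grip_force: 0.0
time: 4.05
eef_pos: [0.6092, -0.0951, 0.0273]
tcp_rot: [0.057, 0.998, -0.0, -0.0]
contact_force: [0.0, -0.0, 0.4]
gripper_width: -0.0001
grip_force: 0.0
```

```bash
python3 -m handwheel '[[[0,-0.002,0],[0,0,0]],[[0,0,0],[0,0,0]]]'|sed -n 2,4p; python3 -m handwheel '[[[0,-0.002,0],[0,0,0]],[[0,0,0],[0,0,0]]]'|sed -n 2,4p;python3 -m handwheel '[[[0,-0.001,0],[0,0,0]],[[0,0,0],[0,0,0]]]'|sed -n 2,4p; python3 - <<'E'
from h import *
import json
c=get_calibration("wrist");cv2.imwrite("pics/w2.png",capture("wrist")[:,:,::-1])
json.dump({k:np.array(v).tolist() for k,v in c.items()},open("w2.json","w"))
E
```

```text
eef_pos: [0.609, -0.096, 0.0273]
tcp_rot: [0.056, 0.998, 0.001, 0.0]
contact_force: [0.6, 4.4, 0.1]
eef_pos: [0.6089, -0.0962, 0.0273]
tcp_rot: [0.056, 0.998, 0.003, 0.0]
contact_force: [1.3, 13.3, 1.8]
eef_pos: [0.609, -0.0963, 0.0274]
tcp_rot: [0.055, 0.998, 0.003, 0.0]
contact_force: [2.8, 16.6, 2.1]
```

View pics/w2.png

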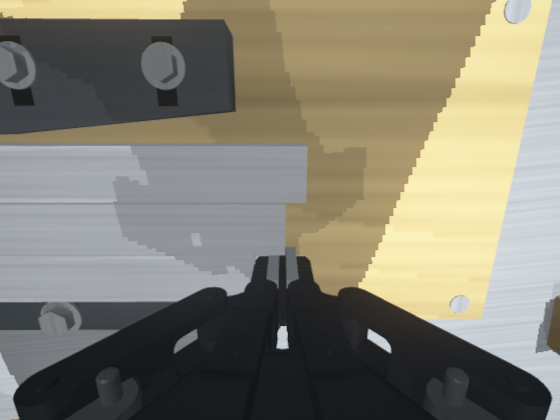

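Wrist view: tube c's end is under the fingers, pushed past b's end (285,205), with a's end at (306,175). The force rose to a hard stop at jig y≈0.100, which is 90 plus half a finger, so c is butted. Tubes b and a next.

```bash
python3 -m handwheel '[[[0,0.014,0],[0,0,0]],[[0,0.014,0],[0,0,0]],[[0.0125,0,0],[0,0,0]],[[0.012,0,0],[0,0,0]],[[0,-0.008,0],[0,0,0]],[[0,-0.006,0],[0,0,0]],[[0,-0.005,0],[0,0,0]],[[0,-0.003,0],[0,0,0]],[[0,-0.002,0],[0,0,0]],[[0,-0.001,0],[0,0,0]],[[0,0,0],[0,0,0]]]'|sed -n 1,4p; python3 -m handwheel '[[[0,-0.002,0],[0,0,0]],[[0,0,0],[0,0,0]]]'|sed -n 2,4p;python3 -m handwheel '[[[0,-0.001,0],[0,0,0]],[[0,0,0],[0,0,0]]]'|sed -n 2,4p
```

```text
time: 5.8
eef_pos: [0.5849, -0.0933, 0.0273]
tcp_rot: [0.056, 0.998, 0.001, 0.0]
contact_force: [0.6, 4.3, 0.7]
eef_pos: [0.5848, -0.0935, 0.0273]
tcp_rot: [0.056, 0.998, 0.003, 0.0]
contact_force: [2.7, 12.1, 1.9]
eef_pos: [0.5848, -0.0936, 0.0274]
tcp_rot: [0.055, 0.998, 0.003, 0.0]
contact_force: [2.4, 16.7, 2.4]
```

```bash
python3 -m handwheel '[[[0,0.017,0],[0,0,0]],[[0,0.017,0],[0,0,0]],[[0.0125,0,0],[0,0,0]],[[0.013,0,0],[0,0,0]],[[0,-0.008,0],[0,0,0]],[[0,-0.008,0],[0,0,0]],[[0,-0.006,0],[0,0,0]],[[0,-0.004,0],[0,0,0]],[[0,-0.003,0],[0,0,0]],[[0,-0.002,0],[0,0,0]],[[0,0,0],[0,0,0]]]'|sed -n 1,4p; python3 -m handwheel '[[[0,-0.002,0],[0,0,0]],[[0,0,0],[0,0,0]]]'|sed -n 2,4p;python3 -m handwheel '[[[0,-0.001,0],[0,0,0]],[[0,0,0],[0,0,0]]]'|sed -n 2,4p
```

```text
time: 7.3
eef_pos: [0.5595, -0.0904, 0.0273]
tcp_rot: [0.056, 0.998, 0.001, 0.0]
contact_force: [1.1, 4.7, 0.0]
eef_pos: [0.5594, -0.0906, 0.0273]
tcp_rot: [0.056, 0.998, 0.003, 0.0]
contact_force: [1.4, 13.1, 1.9]
eef_pos: [0.5593, -0.0907, 0.0273]
tcp_rot: [0.055, 0.998, 0.003, 0.0]
contact_force: [2.5, 16.5, 2.0]
```

All three tubes are butted, each with the same hard stop at jig y≈0.100. Now over to the wedge.

```bash
python3 -m handwheel '[[[0,0.02,0],[0,0,0]],[[0,0.005,-0.035],[0,0,0]],[[0,0.02,-0.04],[0,0,0]],[[0.01,0.035,-0.03],[0,0,0]],[[0.015,0.04,-0.02],[0,0,0]],[[0.015,0.045,-0.01],[0,0,0]],[[0.015,0.045,-0.01],[0,0,0]],[[0.015,0.045,-0.01],[0,0,0]],[[0.015,0.045,-0.01],[0,0,0]],[[0.012,0.03,-0.005],[0,0,0]],[[0,0,0],[0,0,0]],[[0,0,0],[0,0,0]]]' 1
python3 - <<'E'
from h import *
import json
c=get_calibration("wrist");im=capture("wrist")[:,:,::-1].copy();cv2.imwrite("pics/w3.png",im)
json.dump({k:np.array(v).tolist() for k,v in c.items()},open("w3.json","w"))
m=cv2.inRange(cv2.cvtColor(im,cv2.COLOR_BGR2HSV),(8,70,40),(28,255,255))
for k in cv2.findContours(m,0,2)[0]:
    if cv2.contourArea(k)>800:print(cv2.approxPolyDP(k,3,True)[:,0].tolist())
E
```

```text
time: 8.9
eef_pos: [0.4997, 0.2452, 0.1973]
tcp_rot: [0.056, 0.998, -0.0, 0.0]
contact_force: [0.0, -0.9, -1.0]
gripper_width: 0.0853
grip_force: 0.0
[[244, 341], [240, 317], [184, 321], [180, 328], [198, 353], [226, 352], [229, 344]]
[[350, 243], [343, 233], [268, 252], [262, 256], [260, 270], [342, 279]]
[[0, 201], [0, 259], [17, 314], [27, 316], [29, 327], [24, 332], [33, 332], [49, 317], [68, 309], [84, 309], [88, 318], [108, 315], [127, 299], [111, 201]]
[[199, 139], [199, 143], [359, 179], [363, 178], [369, 159], [211, 137]]
[[462, 138], [468, 154], [510, 161], [530, 150], [534, 134], [523, 122], [482, 122], [467, 129]]
[[224, 0], [182, 0], [170, 24], [171, 30], [158, 49], [188, 69]]
```

View pics/w3.png

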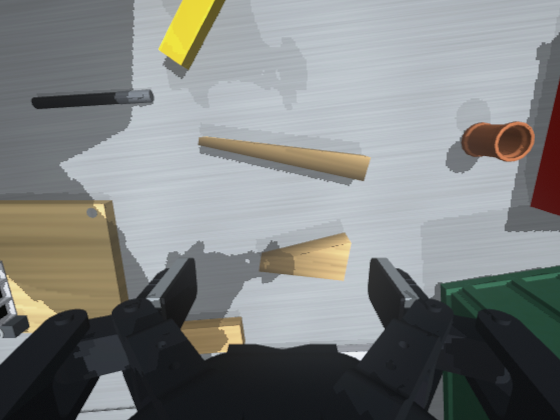

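Wrist view: the wedge's thin end is at (199,141). Its thick end has corners (369,157) and (363,180), and its straight side is the lower, far one. The chock lies separately at (310,258).

```bash
python3 - <<'E'
from h import *
import json
c=json.load(open("w3.json"));o,t=json.load(open("jig.json"))
P=cast(c,[[200,137.5],[199,145],[369,157],[363,180]],.030)[:,:2]
print(P.round(4).tolist(),[np.linalg.norm(P[i]-P[j]).round(4) for i,j in((0,1),(2,3),(1,3))])
wo,wt,M,r=fit([(.001,-.09),(.009,-.09),(-.017,.09),(.009,.09)],P)
print("wedge",wo,np.degrees(wt),(r*1000).round(1).tolist())
s=sense();ya=np.degrees(np.arctan2(*(R.from_quat(s["tcp_rot"]).as_matrix()[[1,0],0])))
print("tool x yaw",ya,"want",np.degrees(wt)-90)
# grasp near the thick end: wedge y=.068, mid thickness
yg=.068;xg=(.009+(-.008-.1*yg))/2
G=M@[xg,yg]+wo;print("G",G.round(4),"thick",.017+.1*yg)
th=wt-np.pi/2
d=np.r_[G,.012]-s["eef_pos"]
tx=np.array([np.cos(th),np.sin(th)]);ty=np.array([np.sin(th),-np.cos(th)])
print("shift in turned tool axes",d[:2]@tx,d[:2]@ty,-d[2])
json.dump([wo.tolist(),float(wt)],open("wedge.json","w"))
E
```

```text
[[0.4306, 0.1678], [0.438, 0.1653], [0.4699, 0.3411], [0.4937, 0.3339]] [np.float64(0.0078), np.float64(0.0249), np.float64(0.1776)]
wedge [0.45758505 0.25219726] -18.383898428477824 [[-0.5, -1.3], [-0.2, -1.4], [-0.1, 1.9], [0.8, 0.8]]
tool x yaw 173.5246744611701 want -108.38389842847782
G [0.4763 0.3176] thick 0.0238
shift in turned tool axes -0.06211298656408453 0.04553208193619921 0.1850839726317191
```

```bash
python3 -m handwheel '[[[0,0,0],[0,0,-8.5]],[[0,0,0],[0,0,-8.5]],[[0,0,0],[0,0,-8.5]],[[0,0,0],[0,0,-8.5]],[[0,0,0],[0,0,-8.5]],[[0,0,0],[0,0,-8.5]],[[0,0,0],[0,0,-8.5]],[[0,0,0],[0,0,-8.5]],[[0,0,0],[0,0,-8.5]],[[-0.03,0.02,0.02],[0,0,-1.6]],[[-0.03,0.02,0.02],[0,0,0]],[[-0.008,0.0055,0.04],[0,0,0]],[[0,0,0.03],[0,0,0]],[[0,0,0],[0,0,0]],[[0,0,0],[0,0,0]]]' 0.2
python3 - <<'E'
from h import *
import json
wo,wt=json.load(open("wedge.json"));M=np.array([[np.cos(wt),-np.sin(wt)],[np.sin(wt),np.cos(wt)]])
G=M@[(.001-.0074)/2,.074]+wo;s=sense();print(rows(np.r_[G,.006]-s["eef_pos"]),np.degrees(wt)-90,np.degrees(np.arctan2(*(R.from_quat(s["tcp_rot"]).as_matrix()[[1,0],0]))))
cv2.imwrite("pics/w4.png",capture("wrist")[:,:,::-1])
E
```

```text
time: 10.45
eef_pos: [0.4796, 0.3227, 0.0876]
tcp_rot: [-0.584, 0.812, -0.0, -0.0]
contact_force: [0.7, 0.6, -0.0]
gripper_width: 0.0511
grip_force: 0.0
[-0.22391203  1.80342809 81.6129302 ] -108.38389842847782 -108.4859320601083
```

View pics/w4.png

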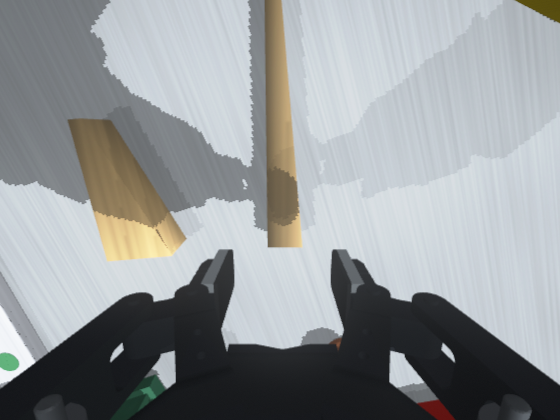

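Wrist view: the wedge lies midway between the fingers, thick end at (268–300, 247), straight side on the left and parallel to the pads. Descend and grip.

```bash
python3 -m handwheel '[[[0,0.002,0.035],[0,0,0]],[[0,0,0.03],[0,0,0]],[[0,0,0.0165],[0,0,0]],[[0,0,0],[0,0,0]],[[0,0,0],[0,0,0]]]';python3 -m handwheel '[[[0,0,0],[0,0,0]],[[0,0,0],[0,0,0]],[[0,0,0],[0,0,0]],[[0,0,0],[0,0,0]],[[0,0,0],[0,0,0]],[[0,0,0],[0,0,0]]]' -1;python3 -m handwheel '[[[0,0,-0.02],[0,0,0]],[[0,0,-0.04],[0,0,0]],[[0,0,-0.03],[0,0,0]],[[0,0,0],[0,0,0]],[[0,0,0],[0,0,0]]]' 
python3 - <<'E'
from h import *
import json
c=get_calibration("wrist");json.dump({k:np.array(v).tolist() for k,v in c.items()},open("w5.json","w"))
cv2.imwrite("pics/w5.png",capture("wrist")[:,:,::-1])
E
```

```text
time: 11.0
eef_pos: [0.4787, 0.3246, 0.0076]
tcp_rot: [-0.585, 0.811, -0.0, 0.001]
contact_force: [0.2, 0.4, -0.3]
gripper_width: 0.051
grip_force: 0.0
time: 11.6
eef_pos: [0.4786, 0.3249, 0.0077]
tcp_rot: [-0.585, 0.811, -0.0, 0.001]
contact_force: [-0.3, -1.5, 8.3]
gripper_width: 0.0238
grip_force: 58.1
time: 12.1
eef_pos: [0.4779, 0.3248, 0.0969]
tcp_rot: [-0.585, 0.811, -0.0, 0.001]
contact_force: [0.2, -0.5, -1.0]
gripper_width: 0.0238
grip_force: 58.4
```

View pics/w5.png

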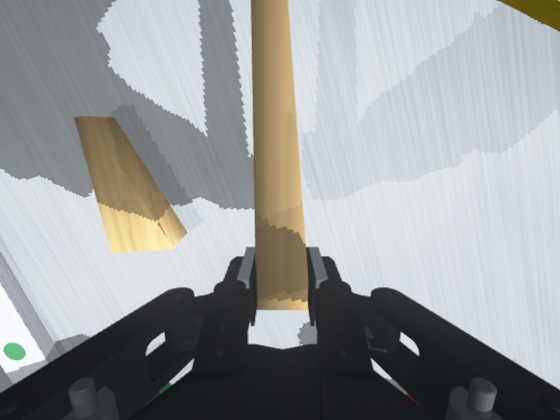

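Wrist view: the wedge is held level, straight side on the left from (252,0) to (256,300), thick end at row 310. Opening 23.8 mm is as expected. Now to measure its pose in the hand and work out the approach.

```bash
python3 - <<'E'
from h import *
import json
c=json.load(open("w5.json"));o,t=json.load(open("jig.json"));s=sense();z=.030+s["eef_pos"][2]-.0077
im=cv2.imread("pics/w5.png");m=cv2.inRange(cv2.cvtColor(im,cv2.COLOR_BGR2HSV),(8,70,40),(28,255,255))
L=[];Rr=[]
for r in range(5,240,10):
    k=np.flatnonzero(m[r,235:320])+235;L.append([k.min(),r]);Rr.append([k.max()+1,r])
Rt=R.from_quat(s["tcp_rot"])
tl=lambda px:Rt.inv().apply(cast(c,px,z)-s["eef_pos"])
for n,E in(("straight",L),("slope",Rr)):
    P=tl(E);f=np.polyfit(P[:,0],P[:,1],1);print(n,"slope",f[0].round(4),"y at TCP",f[1].round(4),"resid",(np.polyval(f,P[:,0])-P[:,1]).std().round(5))
print("thick end tool",tl([[257,310],[307,310]]).round(4).tolist())
print("rot",Rt.as_matrix().round(3).tolist())
# need: tool x = -jig y ; wedge aligned when straight edge parallel
yaw=np.degrees(np.arctan2(*(Rt.as_matrix()[[1,0],0])));print("yaw",yaw,"want ~",np.degrees(t)-90)
E
```

```text
straight slope 0.0081 y at TCP -0.0122 resid 0.00013
slope slope -0.0901 y at TCP 0.0117 resid 0.00012
thick end tool [[-0.0156, -0.0123, -0.0223], [-0.0155, 0.0118, -0.0223]]
rot [[-0.316, -0.949, 0.0], [-0.949, 0.316, 0.0], [-0.0, -0.0, -1.0]]
yaw -108.39313176449134 want ~ -96.5117123932753
```

```bash
python3 -m handwheel '[[[0,0,0],[0,0,-6.15]],[[0,0,0],[0,0,-6.15]],[[0.0196,-0.0088,0],[0,0,0]],[[0.04,-0.016,0],[0,0,0]],[[0.04,-0.016,0],[0,0,0]],[[0.04,-0.016,0],[0,0,0]],[[0.04,-0.016,0],[0,0,0]],[[0.04,-0.016,0.01],[0,0,0]],[[0.018,-0.008,0.015],[0,0,0]],[[0,0,0.025],[0,0,0]],[[0,0,0],[0,0,0]],[[0,0,0],[0,0,0]]]'
python3 - <<'E'
from h import *
import json
c=get_calibration("wrist");json.dump({k:np.array(v).tolist() for k,v in c.items()},open("w6.json","w"))
cv2.imwrite("pics/w6.png",capture("wrist")[:,:,::-1])
E
```

```text
time: 13.35
eef_pos: [0.5471, 0.0781, 0.0451]
tcp_rot: [-0.669, 0.744, 0.001, -0.001]
contact_force: [0.5, 0.0, -0.1]
gripper_width: 0.0241
grip_force: 58.3
```

View pics/w6.png

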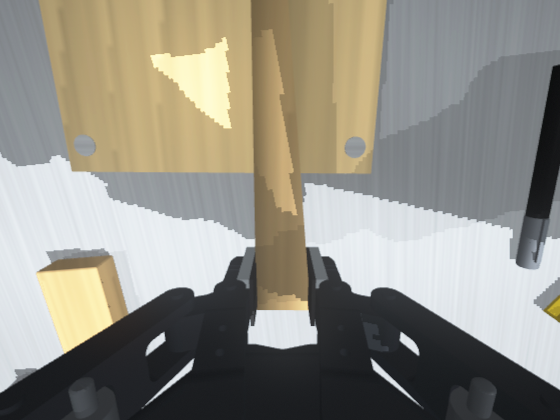

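Wrist view: the wedge is held straight over the base. The base's open edge runs from corner (72,172) to corner (371,174), and the thin end is out of the picture. I recheck the jig's frame from these corners and the wedge's straight side against it, numerically.

```bash
python3 - <<'E'
from h import *
import json
c=json.load(open("w6.json"));o,t=json.load(open("jig.json"));o=np.array(o);M=np.array([[np.cos(t),-np.sin(t)],[np.sin(t),np.cos(t)]])
s=sense();jig=lambda p:((np.atleast_2d(p)[:,:2]-o)@M).round(4)
print("TCP",jig(s["eef_pos"]));print("corners",jig(cast(c,[[72,172],[371,174]],.018)).tolist())
im=cv2.imread("pics/w6.png")
# left/right base side edges further up
print("sides",jig(cast(c,[[41,5],[386,5]],.018)).tolist())
z=.030+s["eef_pos"][2]-.0077
# straight edge: strongest horizontal gradient near col 245..262
g=cv2.Sobel(cv2.cvtColor(im,cv2.COLOR_BGR2GRAY),cv2.CV_32F,1,0)
rr=np.arange(180,240,5);E=[[240+np.abs(g[r,240:268]).argmax()+.5,r] for r in rr];P=jig(cast(c,E,z));print("straight px",E[::4],P[::4].tolist(),np.polyfit(P[:,1],P[:,0],1))
rr=np.arange(10,170,10);E=[[240+np.abs(g[r,240:268]).argmax()+.5,r] for r in rr];P=jig(cast(c,E,z));print("straight far",E[::4],P[::4].tolist(),np.polyfit(P[:,1],P[:,0],1))
# top view: tubes ends, tapered cheek, wedge
T=get_calibration("top");tp=capture("top")[:,:,::-1].copy();cv2.imwrite("pics/top1.png",tp)
def line(z,x,ys):
    W=np.c_[(M@np.c_[np.full(len(ys),x),ys].T).T+o,np.full(len(ys),z)];return proj(T,W)
E
```

```text
TCP [[-0.035   0.2669]]
corners [[0.0869, 0.2231], [-0.0879, 0.2229]]
sides [[0.0864, 0.1388], [-0.0875, 0.1372]]
straight px [[np.float64(254.5), np.int64(180)], [np.float64(254.5), np.int64(200)], [np.float64(254.5), np.int64(220)]] [[-0.0241, 0.2181], [-0.024, 0.2267], [-0.0238, 0.2356]] [ 0.11920752 -0.05087231]
straight far [[np.float64(251.5), np.int64(10)], [np.float64(251.5), np.int64(50)], [np.float64(252.5), np.int64(90)], [np.float64(253.5), np.int64(130)]] [[-0.0241, 0.1569], [-0.0239, 0.1697], [-0.024, 0.1835], [-0.0241, 0.1982]] [ 0.00135531 -0.02424087]
```

```bash
python3 -m handwheel '[[[0,-0.0023,0.01],[0,0,0]],[[0,0,0.0085],[0,0,0]],[[0,0,0],[0,0,0]],[[0,0,0],[0,0,0]]]'|sed -n 2,4p; python3 -m handwheel '[[[0.01,0,0],[0,0,0]],[[0.01,0,0],[0,0,0]],[[0.01,0,0],[0,0,0]],[[0.01,0,0],[0,0,0]],[[0,0,0],[0,0,0]]]'|sed -n 1,6p
```

```text
eef_pos: [0.5502, 0.0778, 0.027]
tcp_rot: [-0.669, 0.744, 0.0, -0.0]
contact_force: [-0.1, -0.0, -1.4]
time: 14.35
eef_pos: [0.5462, 0.0363, 0.0274]
tcp_rot: [-0.668, 0.744, -0.0, -0.0]
contact_force: [0.5, -0.6, -0.9]
gripper_width: 0.0243
grip_force: 58.5
```

```bash
python3 -m handwheel '[[[0.005,0,0.001],[0,0,0]],[[0.005,0,0.0005],[0,0,0]],[[0.005,0,0],[0,0,0]],[[0,0,0],[0,0,0]]]'|sed -n 2,4p; python3 -m handwheel '[[[0,-0.003,0],[0,0,0]],[[0,-0.002,0],[0,0,0]],[[0,0,0],[0,0,0]]]'|sed -n 2,4p;  python3 -m handwheel '[[[0,-0.001,0],[0,0,0]],[[0,-0.001,0],[0,0,0]],[[0,0,0],[0,0,0]]]'|sed -n 1,6p
```

```text
eef_pos: [0.5447, 0.0225, 0.0258]
tcp_rot: [-0.668, 0.744, -0.0, -0.0]
contact_force: [-0.0, 0.2, -0.3]
eef_pos: [0.5498, 0.0226, 0.0257]
tcp_rot: [-0.669, 0.744, 0.0, -0.0]
contact_force: [-0.9, 0.1, -0.2]
time: 15.35
eef_pos: [0.551, 0.0225, 0.0257]
tcp_rot: [-0.668, 0.744, 0.001, -0.0]
contact_force: [-5.0, 1.5, 3.9]
gripper_width: 0.0239
grip_force: 57.7
```

```bash
python3 -m handwheel '[[[0.005,0.0008,0],[0,0,0]],[[0.01,0,0],[0,0,0]],[[0.01,0,0],[0,0,0]],[[0.01,0,0],[0,0,0]],[[0.005,0,0],[0,0,0]],[[0,0,0],[0,0,0]]]'|sed -n 1,4p; python3 -m handwheel '[[[0.004,0,0],[0,0,0]],[[0.004,0,0],[0,0,0]],[[0,0,0],[0,0,0]]]'|sed -n 1,6p
```

```text
time: 15.95
eef_pos: [0.5468, -0.0186, 0.0259]
tcp_rot: [-0.668, 0.744, -0.0, 0.0]
contact_force: [1.5, -0.4, -0.3]
time: 16.25
eef_pos: [0.5454, -0.0253, 0.0257]
tcp_rot: [-0.669, 0.744, 0.0, -0.0]
contact_force: [-1.2, 3.1, 0.4]
gripper_width: 0.0241
grip_force: 60.0
```

```bash
for i in 1 2 3; do python3 -m handwheel '[[[0.002,0,0],[0,0,0]],[[0,0,0],[0,0,0]]]'|sed -n '2p;4p'; done
```

```text
eef_pos: [0.5451, -0.0267, 0.0257]
contact_force: [-1.1, 5.1, 1.2]
eef_pos: [0.5447, -0.0282, 0.0257]
contact_force: [-1.8, 6.5, 2.3]
eef_pos: [0.5444, -0.0299, 0.0257]
contact_force: [-2.9, 8.5, 2.2]
```

```bash
python3 -m handwheel '[[[0,0,0],[0,0,0]],[[0,0,0],[0,0,0]],[[0,0,0],[0,0,0]],[[-0.014,0,0],[0,0,0]],[[-0.02,0,0],[0,0,0]],[[-0.016,0,0],[0,0,0]],[[0,0,0],[0,0,0]]]' 0.1; python3 -m handwheel '[[[0,0,0.002],[0,0,0]],[[0,0,0],[0,0,0]],[[0,0,0],[0,0,0]],[[0,0,0],[0,0,0]],[[0,0,0],[0,0,0]],[[0,0,0],[0,0,0]]]' -1; python3 - <<'E'
from h import *
import json
o,t=json.load(open("jig.json"));M=np.array([[np.cos(t),-np.sin(t)],[np.sin(t),np.cos(t)]]);c=get_calibration("wrist");s=sense()
print("TCP jig",(s["eef_pos"][:2]-o)@M)
im=capture("wrist")[:,:,::-1].copy();cv2.imwrite("pics/w7.png",im)
# wedge outline vs base: look at row profiles of brightness edges
g=cv2.Sobel(cv2.GaussianBlur(cv2.cvtColor(im,cv2.COLOR_BGR2GRAY),(3,3),0),cv2.CV_32F,1,0)
for r in range(20,250,20):
    k=np.argsort(-np.abs(g[r,200:360]))[:6]+200;P=((cast(c,[[x,r] for x in k],.048)[:,:2]-o)@M).round(3);print(r,sorted(zip(k.tolist(),P[:,0].tolist()))," y",P[0,1])
E
```

```text
time: 17.55
eef_pos: [0.5506, 0.0206, 0.0258]
tcp_rot: [-0.669, 0.743, 0.0, 0.0]
contact_force: [-0.3, -0.3, -0.1]
gripper_width: 0.047
grip_force: 0.0
time: 18.15
eef_pos: [0.5505, 0.0181, 0.0238]
tcp_rot: [-0.668, 0.744, -0.0, -0.0]
contact_force: [0.5, 0.8, -0.2]
gripper_width: -0.0002
grip_force: 0.0
TCP jig [-0.02556319  0.20739523]
20 [(253, -0.015), (254, -0.015), (255, -0.015), (331, -0.042), (332, -0.043), (333, -0.043)]  y 0.101
40 [(253, -0.014), (254, -0.015), (255, -0.015), (331, -0.043), (332, -0.043), (333, -0.044)]  y 0.107
60 [(253, -0.014), (254, -0.015), (255, -0.015), (256, -0.015), (332, -0.044), (333, -0.044)]  y 0.114
80 [(253, -0.014), (254, -0.015), (255, -0.015), (256, -0.015), (332, -0.044), (333, -0.044)]  y 0.121
100 [(253, -0.014), (254, -0.014), (255, -0.015), (256, -0.015), (337, -0.046), (338, -0.047)]  y 0.128
120 [(253, -0.014), (254, -0.014), (255, -0.015), (256, -0.015), (336, -0.046), (337, -0.047)]  y 0.135
140 [(254, -0.014), (255, -0.015), (256, -0.015), (335, -0.046), (336, -0.047), (337, -0.047)]  y 0.143
160 [(254, -0.014), (255, -0.014), (256, -0.015), (335, -0.047), (336, -0.047), (337, -0.048)]  y 0.151
180 [(254, -0.014), (255, -0.014), (256, -0.015), (257, -0.015), (336, -0.048), (345, -0.051)]  y 0.159
200 [(254, -0.014), (255, -0.014), (256, -0.015), (257, -0.015), (332, -0.046), (333, -0.047)]  y 0.167
220 [(220, 0.001), (250, -0.012), (251, -0.012), (252, -0.013), (253, -0.013), (325, -0.044)]  y 0.176
240 [(219, 0.002), (235, -0.005), (248, -0.011), (249, -0.011), (250, -0.012), (318, -0.041)]  y 0.185
```

The wedge's straight side lies along tube a at jig x≈−0.015, as it must when tight. Now the final push on the thick end with shut fingers, feeling the force.

```bash
python3 -m handwheel '[[[0.007,0,0],[0,0,0]],[[0.004,0,0],[0,0,0]],[[0.003,0,0],[0,0,0]],[[0,0,0],[0,0,0]]]'|sed -n '2p;4p'; for i in 1 2 3 4; do python3 -m handwheel '[[[0.0015,0,0],[0,0,0]],[[0,0,0],[0,0,0]]]'|sed -n '2p;4p'; done
```

```text
eef_pos: [0.5489, 0.0038, 0.0238]
contact_force: [0.9, 0.5, 0.5]
eef_pos: [0.5488, 0.0029, 0.0238]
contact_force: [-0.2, 0.6, 0.2]
eef_pos: [0.5486, 0.0014, 0.0238]
contact_force: [-0.2, 0.0, 0.0]
eef_pos: [0.5485, -0.0002, 0.0238]
contact_force: [-0.2, 0.1, -0.2]
eef_pos: [0.5483, -0.0017, 0.0238]
contact_force: [0.9, 0.6, 1.2]
```

```bash
for i in 1 2 3 4; do python3 -m handwheel '[[[0.0015,0,0],[0,0,0]],[[0,0,0],[0,0,0]]]'|sed -n '2p;4p'; done
```

```text
eef_pos: [0.5482, -0.0032, 0.0238]
contact_force: [-0.6, -0.9, 1.6]
eef_pos: [0.548, -0.0047, 0.0238]
contact_force: [-0.0, -0.2, -0.9]
eef_pos: [0.5478, -0.0061, 0.0238]
contact_force: [0.2, 1.3, 1.0]
eef_pos: [0.5477, -0.0076, 0.0238]
contact_force: [0.2, -0.8, 0.4]
```

```bash
for i in 1 2 3 4; do python3 -m handwheel '[[[0.0015,0,0],[0,0,0]],[[0,0,0],[0,0,0]]]'|sed -n '2p;4p'; done
```

```text
eef_pos: [0.5475, -0.009, 0.0238]
contact_force: [0.0, 0.9, -0.9]
eef_pos: [0.5472, -0.0104, 0.0238]
contact_force: [-0.0, 2.5, 0.9]
eef_pos: [0.547, -0.0117, 0.0238]
contact_force: [-0.4, 4.2, 2.2]
eef_pos: [0.5467, -0.013, 0.0237]
contact_force: [-1.2, 5.5, 1.7]
```

```bash
for i in 1 2 3 4; do python3 -m handwheel '[[[0.0015,0,0],[0,0,0]],[[0,0,0],[0,0,0]]]'|sed -n '2p;4p'; done
```

```text
eef_pos: [0.5466, -0.014, 0.0238]
contact_force: [-1.0, 7.8, 2.8]
eef_pos: [0.5466, -0.0142, 0.0238]
contact_force: [0.3, 13.4, 3.7]
eef_pos: [0.5465, -0.0144, 0.0238]
contact_force: [-0.9, 21.0, 2.6]
eef_pos: [0.5464, -0.0146, 0.0238]
contact_force: [0.8, 25.1, 4.7]
```

25 N along the wedge and no longer moving, so it is locked; the thick end stands about 76 mm beyond the tubes, as described. I back off, rise and check numerically.

```bash
python3 -m handwheel '[[[-0.012,0,0],[0,0,0]],[[-0.015,0,0],[0,0,0]],[[-0.01,0,-0.03],[0,0,0]],[[0,0,-0.045],[0,0,0]],[[0.02,0,-0.045],[0,0,0]],[[0.04,0,-0.045],[0,0,0]],[[0,0,-0.02],[0,0,0]],[[0,0,0],[0,0,0]],[[0,0,0],[0,0,0]]]'
python3 - <<'E'
from h import *
import json
o,t=json.load(open("jig.json"));M=np.array([[np.cos(t),-np.sin(t)],[np.sin(t),np.cos(t)]]);o=np.array(o);c=get_calibration("wrist")
im=capture("wrist")[:,:,::-1].copy();cv2.imwrite("pics/w8.png",im);g=cv2.GaussianBlur(cv2.cvtColor(im,cv2.COLOR_BGR2GRAY),(3,3),0).astype(float)
hs=cv2.cvtColor(im,cv2.COLOR_BGR2HSV).astype(float)
def prof(z,x,ys,a=1):
    W=np.c_[(M@np.c_[np.full(len(ys),x),ys].T).T+o,np.full(len(ys),z)];p=proj(c,W)
    return cv2.remap(hs[:,:,a].astype(np.float32),p[:,:1].astype(np.float32),p[:,1:].astype(np.float32),1)[:,0]
ys=np.arange(.07,.12,.001)
for n,x in dict(a=-.0025,b=.0225,c=.0475).items():
    v=prof(.043,x,ys);k=np.abs(np.diff(v)).argmax();print(n,"end y",ys[k]+.0005,"sat",v[:3].round(),v[-3:].round())
ys=np.arange(.12,.22,.001)
for a in(1,2):
    v=prof(.048,-.025,ys,a);k=np.abs(np.diff(v)).argsort()[-3:];print("wedge end",ys[k]+.0005)
for y in (.0,.04,.09,.13):
    xs=np.arange(-.06,.07,.0005);W=np.c_[(M@np.c_[xs,np.full(len(xs),y)].T).T+o,np.full(len(xs),.043)];p=proj(c,W)
    v=cv2.remap(hs[:,:,1].astype(np.float32),p[:,:1].astype(np.float32),p[:,1:].astype(np.float32),1)[:,0]
    print(y,v[::6].astype(int).tolist())
E
```

```text
time: 22.7
eef_pos: [0.5449, -0.0355, 0.2011]
tcp_rot: [-0.668, 0.744, -0.0, -0.0]
contact_force: [-0.1, 0.3, -0.0]
gripper_width: 0.0
grip_force: 0.0
a end y 0.08750000000000002 sat [2. 2. 2.] [79. 79. 79.]
b end y 0.08750000000000002 sat [3. 2. 2.] [68. 69. 69.]
c end y 0.08750000000000002 sat [14. 14. 14.] [71. 70. 70.]
wedge end [0.1635 0.1645 0.2105]
wedge end [0.1635 0.2105 0.2095]
0.0 [28, 26, 20, 13, 14, 15, 22, 25, 27, 29, 27, 28, 82, 89, 86, 22, 16, 16, 16, 15, 15, 16, 16, 16, 14, 16, 16, 15, 16, 15, 16, 17, 15, 16, 16, 15, 16, 16, 16, 15, 20, 30, 30, 29]
0.04 [24, 24, 24, 21, 22, 21, 23, 23, 24, 23, 22, 89, 89, 84, 81, 19, 14, 14, 16, 14, 16, 16, 15, 16, 16, 16, 14, 14, 14, 15, 15, 15, 15, 14, 14, 16, 16, 16, 14, 15, 19, 25, 28, 25]
0.09 [90, 88, 89, 89, 88, 86, 86, 84, 88, 97, 99, 96, 95, 92, 89, 84, 86, 83, 84, 80, 76, 73, 77, 85, 85, 84, 84, 85, 85, 84, 84, 83, 83, 84, 86, 83, 83, 82, 39, 9, 4, 8, 9, 10]
0.13 [89, 90, 90, 89, 91, 90, 90, 92, 102, 101, 102, 100, 100, 98, 99, 92, 90, 90, 90, 78, 74, 70, 75, 78, 75, 75, 79, 77, 64, 65, 67, 74, 73, 73, 73, 74, 71, 71, 78, 80, 78, 81, 81, 80]
```

All three ends line up at jig y = 0.0875, which is 0.090 once the known 2 mm offset is added. The bundle is tight from −15 to +60 and the wedge end is at ≈0.165. Handing in.

```bash
python3 -c "
from cell import *
print(sign_off())"
```

```text
the job is handed in; nothing more can be done
None
```

The job is handed in at about 23 s: all three tubes are butted against the stop, the wedge is seated flat, pushed to about 25 N, and let go; I did not touch anything else on the bench.

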